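Take the steamer apart for washing

ROBOT

A 6-joint arm with a two-finger parallel gripper is mounted at the origin on a cart in front of the work surface, level with it; the furniture and walls round the work are solid. World frame = base frame: x ahead of the robot, y to its left, z up, the work surface at z = 0. Lengths are in m, angles in rad, forces in N, time in s.
With the tool pointing down it reaches from about 0.35 to 0.8 m from the base axis. Payload 7.3 kg.
Tool frame: the origin (TCP) lies midway between the tips of the shut fingers; the grasp point (between the pads) lies 19 mm behind it; z points along the fingers, y is the line along which they close (so a half turn about z gives the same grasp; the last joint's range is limited). The gripper opens to 85 mm and grips with 20 to 120 N. Pads are 22 mm wide; open, the fingers measure 114 mm over their backs; the gripper's body (76 mm by 85 mm) begins 54 mm behind the grasp point. The pads swing forward as they close: fully open they stand 13 mm farther back than shut.
Start: joints at [0.986, 0.342, 1.524, -0, 1.275, -0.146], TCP at [0.223, 0.475, 0.231] pointing down, gripper open.
Joint ranges: [-2.53, 2.53], [-0.77, 2.02], [0.04, 2.7], [-1, 4.14], [0.28, 2.66], [-3.11, 3.11]. Speed limits (rad/s): [2.57, 2.57, 3.14, 3.14, 3.14, 3.14].

INTERFACE

Orientations are given as a 3x3 rotation matrix whose columns are the frame's x, y, z axes.
In Python, from station import robot, vision gives the robot as it stands (robot), with the cameras (vision).
- The arm moves only by the shell command python3 drive.py [OPENING] [FORCE], which reads ROWS from standard input. ROWS is a JSON list of rows, 1 to 8 of them, each of 6 numbers: dx, dy, dz in shares of the most that a row can go, 1 being 62.5 mm, then a rotation vector rx, ry, rz in normalised numbers (1 is 120 degrees); each row shifts and turns the commanded pose from where the row before left it, along the tool's axes as they then stand; what a row does not reach is not made up. A row lasts 1/8 s, in which the tool goes at most 0.0625 m and 0.188 rad, less where a joint would pass 70% of its speed; a pose out of reach is approached as far as the arm can. OPENING is the opening from 0.0 (shut) to 1.0 (fully open), set as the command begins (- or left out keeps the last). The fingers move at their own pace and stop on an object; FORCE is the grip in N (left out, the last holds). Time passes only in rows, so rows that do not move let the fingers close. It prints the time, the measured TCP pose, the force, the opening and the grip force at its end. Shift and turn numbers lie between -1 and 1, and a call with a number outside is refused. Input that does not fit is refused with a message, and nothing moves.
- robot.sense(): the state, without advancing time (a new reading comes with each control period).
- vision.capture(name): name is "scene" or "top"; returns a dict with "frame" (420x560x3 uint8, red, green, blue), "fx", "fy", "cx", "cy" (pixels), "k1" (the pictures are not rectified: a ray, as slopes to the right and down, at radius r is drawn at 1 + k1 r^2 times it, then the intrinsics apply), "origin" and "orientation" of the camera in the world. Camera axes: x right, y down, z forward; pixel columns grow to the right and rows downward; lengths in m; the calibration is good to about 2 mm. A picture is of the moment at which its call begins. There is no depth.
- robot.sign_off(): hands the job in; it is judged then, once.
The state is a dict: "time_s": time; "qpos": joint angles; "dq": joint speeds; "joint_efforts": joint torques, N m; "eef_pos": TCP position; "tcp_rot": TCP orientation; "contact_force": force on the tool from outside, world axes, zero at the start; "moment": the same for the moment, N m; "gripper_width": opening from 0.0 (shut) to 1.0 (fully open); "grip_force": force on a finger pad.
Only numpy, scipy, OpenCV 4.12 (cv2) and the standard library are available. Lean on these libraries where they do the work, as an engineer would, in place of code of your own. Each camera call takes 0.05 s, during which the arm holds its last target. There are 200 camera calls.

TASK

Take the low, wide steel steamer apart. First lift off its domed lid and set it flat, knob up, towards one end of the wooden board; then lift the steaming tray out of the pot by its centre post and set it flat on the board too, beside the lid. Set both down without dropping them, and leave the pot standing where it is.

Things in the scene. Friction and masses are not known exactly. Their poses are not given: they have to be found in the camera images.
- pot: The steamer's low round steel pot, 120 mm across (bore 114), 66 mm high, loose, about 0.6 kg; steel wire handles at +y and -y reach 82 mm from the axis, 52 mm high. Origin: centre of its underside, z up. A ledge inside, 32 mm up, carries the tray; the lid lies on the rim. (The taller, narrower lidded steel canister, 80 mm across, is not part of it.)
- tray: Flat round aluminium tray, 104 mm across, edge 11 mm high, about 0.15 kg, loose on the pot's ledge (5 mm play), under the lid at the start. A steel post rises in its middle to 60 mm; its top 22 mm are a round grip 20 mm across. Origin: centre of its underside, z up. In the pot its origin is 32 mm above the pot's, so the post's top is at 92 mm, 26 mm above the rim.
- lid: Hollow domed steel lid, 128 mm across, about 0.2 kg, loose. Origin: centre of its underside (lower edge of a 106 mm wide skirt that drops 6 mm into the pot), z up. Dome top 42 mm up; black round knob 24 mm across from 52 to 74 mm up. In place its origin is 60 mm above the pot's underside; it must rise 40 mm to clear the tray's post.
- board: Flat wooden board lying fixed on the worktop, 170 mm (its x) by 290 mm (its y) by 16 mm thick. Origin: centre of its underside; the top face is 16 mm above it. It holds the lid and the tray side by side along its y, for example with centres 70 mm either side of the middle.

How it is judged:
By the outcome, as a careful person would: the job done as asked, in the order asked, and still so for the second after the job is handed in, with the robot touching nothing.
It also fails if it takes over 72 s, if anything falls off the work surface, if the arm or the gripper's body presses on something with over 40 N, if the wrist force passes 120 N, or if a joint passes its speed limit or range.

## Working session

There is one attempt and no reset: what is moved stays moved. The work goes in short steps, Python scripts to look and compute and a shell command to move; the robot and the scene stay as the last step left them, time stands still between calls to the robot, and variables do not carry over. Pictures are saved under pics/ and viewed, at most 10 in all, crops included, and the job is handed in when it is done.

```bash
ls; mkdir -p pics; cat > h.py <<'E'
import numpy as np, cv2
from station import robot, vision
def cap(n,save=None):
    c=vision.capture(n)
    if save: cv2.imwrite('pics/'+save+'.png',cv2.cvtColor(c['frame'],cv2.COLOR_RGB2BGR))
    return c
def ray(c,u,v):
    x=np.array([(u-c['cx'])/c['fx'],(v-c['cy'])/c['fy']]); s=x.copy()
    for _ in range(30): s=x/(1+c['k1']*(s@s))
    d=np.array(c['orientation'])@np.array([s[0],s[1],1]); return np.array(c['origin']),d/np.linalg.norm(d)
def onz(c,u,v,z):
    o,d=ray(c,u,v); return o+d*(z-o[2])/d[2]
def proj(c,p):
    q=np.array(c['orientation']).T@(np.array(p)-c['origin']); s=q[:2]/q[2]; s=s*(1+c['k1']*(s@s))
    return s*[c['fx'],c['fy']]+[c['cx'],c['cy']]
def tri(a,b):
    (o1,d1),(o2,d2)=a,b
    t=np.linalg.lstsq(np.c_[d1,-d2],o2-o1,rcond=None)[0]
    p,q=o1+d1*t[0],o2+d2*t[1]; return (p+q)/2,np.linalg.norm(p-q)
E
python3 - <<'E'
from h import *
for n in ('scene','top'):
    c=cap(n,n+'0'); print(n,{k:np.round(v,3).tolist() for k,v in c.items() if k!='frame'})
s=robot.sense(); print(s['eef_pos'],np.round(s['tcp_rot'],3),s['time_s'])
E
```

```text
drive.py
pics
station.py
scene {'fx': 459.701, 'fy': 459.701, 'cx': 282.65, 'cy': 209.354, 'k1': -0.132, 'origin': [0.044, -0.609, 0.422], 'orientation': [[0.799, -0.262, 0.541], [-0.601, -0.335, 0.726], [-0.009, -0.905, -0.425]]}
top {'fx': 451.89, 'fy': 451.89, 'cx': 280.924, 'cy': 210.262, 'k1': -0.051, 'origin': [0.332, -0.004, 1.084], 'orientation': [[0.004, -0.981, 0.193], [-1.0, -0.003, 0.007], [-0.006, -0.193, -0.981]]}
[0.22281444 0.47497425 0.23070193] [[-0.905  0.425 -0.001]
 [ 0.425  0.905 -0.001]
 [ 0.    -0.001 -1.   ]] 0.1
```

View pics/scene0.png

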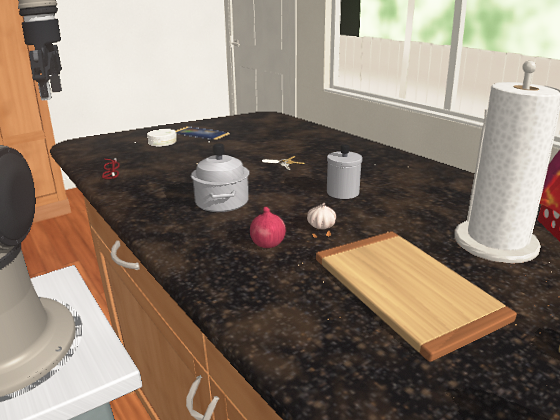

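View pics/top0.png

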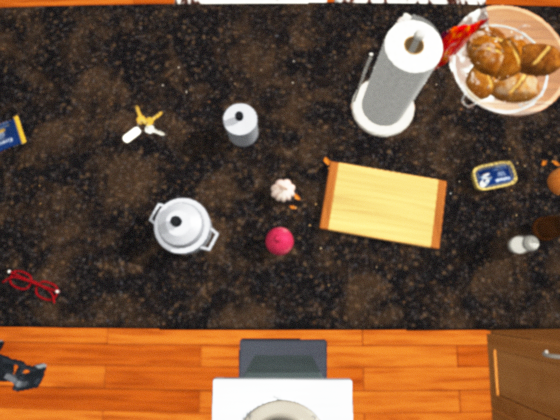

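The scene view shows the lidded pot at (221,185) with its knob near (219,153), and the board at (415,295). In the top view the knob is at (176,221), the pot at (182,226) and the board at (384,205). Next I'll triangulate the knob and the board.

```bash
python3 - <<'E'
from h import *
C={n:cap(n) for n in('scene','top')}
def blob(m,x,y,w,h):
    z=np.zeros_like(m);z[y:y+h,x:x+w]=m[y:y+h,x:x+w]
    n,l,st,ce=cv2.connectedComponentsWithStats(z); i=1+np.argmax(st[1:,4]); return ce[i],st[i],(l==i).astype(np.uint8)
kb={}
for n,r in(('scene',(205,140,30,20)),('top',(166,210,22,22))):
    g=cv2.cvtColor(C[n]['frame'],cv2.COLOR_RGB2GRAY)
    if n=='scene': print(g[146:160,208:232:1])
    ce,st,_=blob((g<(80)).astype(np.uint8),*r); kb[n]=ce; print(n,ce,st)
print('knob',tri(ray(C['scene'],*kb['scene']),ray(C['top'],*kb['top'])))
bc={}
for n,r in(('scene',(305,225,220,140)),('top',(312,158,140,95))):
    h=cv2.cvtColor(C[n]['frame'],cv2.COLOR_RGB2HSV)
    m=((h[...,1]>70)&(h[...,2]>105)&(h[...,0]<30)).astype(np.uint8)
    m=cv2.morphologyEx(m,cv2.MORPH_OPEN,np.ones((5,5)))
    m=cv2.morphologyEx(m,cv2.MORPH_CLOSE,np.ones((7,7)))
    ce,st,b=blob(m,*r)
    k=cv2.convexHull(cv2.findContours(b,0,2)[0][0])
    q=cv2.approxPolyN(k,4,ensure_convex=True).reshape(-1,2); print(n,st,q.tolist())
    P=np.array([onz(C[n],u,v,.016)[:2] for u,v in q]); print(np.round(P,3).tolist(),'mean',P.mean(0), np.linalg.norm(P-np.roll(P,1,0),axis=1))
    bc[n]=(q,P)
for q,p in zip(*bc['scene']):
    j=np.argmin(np.linalg.norm(bc['top'][1]-p,axis=1)); print('corner',tri(ray(C['scene'],*q),ray(C['top'],*bc['top'][0][j])))
# pot handles/lid crop
f=C['top']['frame'][190:265,140:230]; g=C['scene']['frame'][140:220,180:262]
a=cv2.resize(f,(400,333),interpolation=2);b=cv2.resize(g,(400,390),interpolation=2)
o=np.zeros((390,800,3),np.uint8);o[:333,:400]=a;o[:,400:]=b
cv2.imwrite('pics/pot.png',o[...,::-1])
E
```

```text
[[ 57  57  55  61  58  45  44  49  51  55  57  59  58  53  50  52  58  63
   62  63  64  63  67  65]
 [ 57  57  60  60  54  45  41  46  47  50  51  52  52  51  48  49  57  59
   62  63  65  65  65  65]
 [ 53  56  55  55  51  43  42  43  45  47  49  48  50  50  49  49  54  59
   59  61  63  62  65  64]
 [ 50  51  54  53  49  43  42  44  44  47  48  48  50  49  49  49  57  59
   59  57  58  59  60  59]
 [ 49  50  50  50  46  41  42  42  45  47  48  48  48  49  48  46  53  58
   57  54  52  53  54  56]
 [ 49  48  49  47  48  42  41  44  45  45  49  48  49  49  49  46  49  53
   52  54  54  54  52  50]
 [ 52  51  52  53  53  45  42  42  44  46  48  48  48  49  47  46  47  48
   49  50  51  52  52  52]
 [ 48  46  47  50  49  47  43  42  44  45  47  46  47  48  46  41  42  43
   44  45  47  48  48  50]
 [ 44  44  41  42  43  40  37  36  40  42  45  45  45  41  59  60  53  41
   38  40  38  43  43  45]
 [ 45  43  39  44  72  85 101 101  77  55  54  53  54  60 158 195 193 199
  171 150 104  45  34  37]
 [ 46  64 113 136 132 133 135 118  81  68  70  89 101  92 166 195 192 192
  191 190 192 19
[... 630 characters left out ...]
], [0.486, -0.09], [0.667, -0.119]] mean [ 0.55056657 -0.25180734] [0.30156858 0.17965447 0.29732576 0.18317554]
top [ 320  158  127   91 8488] [[447, 180], [439, 250], [319, 229], [324, 157]]
[[0.619, -0.404], [0.447, -0.374], [0.497, -0.088], [0.676, -0.103]] mean [ 0.55972586 -0.24233784] [0.30675569 0.17478573 0.28950635 0.18018036]
corner (array([ 0.62305159, -0.41001927,  0.00672936]), np.float64(0.0049836655313863585))
corner (array([ 0.44758378, -0.37690158,  0.00496736]), np.float64(0.0012947471800131313))
corner (array([ 0.49400378, -0.08642473,  0.01243291]), np.float64(0.007907362510542847))
corner (array([ 0.68141177, -0.105354  ,  0.00514362]), np.float64(0.003929539332988905))
```

View pics/pot.png

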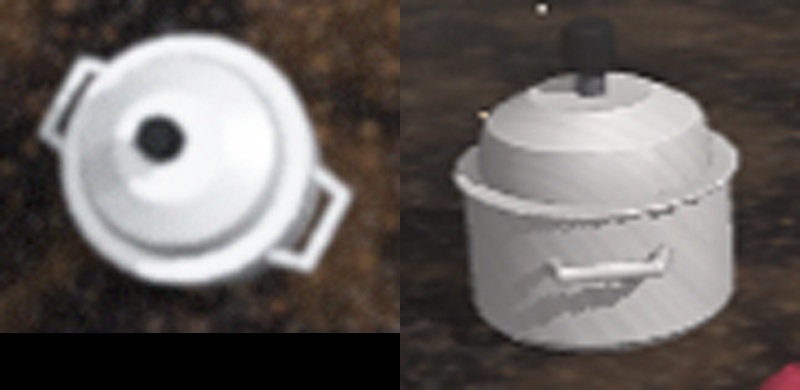

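The crop shows the lid seated level and the knob distinct against the pot. In the scene view the knob centre is at about (218,148). The scene mask leaked into the background, so I'll refine the knob and the board edges.

```bash
python3 - <<'E'
from h import *
C={n:cap(n) for n in('scene','top')}
c,t=C['scene'],C['top']
kt=(175.46,220.94)
for ks in((218.0,148.1),(217.8,144.5)):
    print('knob',tri(ray(c,*ks),ray(t,*kt)))
# lid outline top view (bright, low saturation)
h=cv2.cvtColor(t['frame'],cv2.COLOR_RGB2HSV); m=((h[...,2]>110)&(h[...,1]<60)).astype(np.uint8)
z=np.zeros_like(m); z[190:265,140:230]=m[190:265,140:230]
z=cv2.morphologyEx(z,cv2.MORPH_CLOSE,np.ones((11,11)));z=cv2.morphologyEx(z,cv2.MORPH_OPEN,cv2.getStructuringElement(2,(31,31)))
k=max(cv2.findContours(z,0,1)[0],key=cv2.contourArea)
W=np.array([onz(t,*p,.067)[:2] for p in k[:,0]],np.float32)
e=cv2.fitEllipse(W);print('rim',e)
for n in C:
    h=cv2.cvtColor(C[n]['frame'],cv2.COLOR_RGB2HSV)
    m=((h[...,1]>70)&(h[...,2]>(125))&(h[...,0]<30)).astype(np.uint8)
    m=cv2.morphologyEx(m,cv2.MORPH_CLOSE,np.ones((5,5)));m=cv2.morphologyEx(m,cv2.MORPH_OPEN,np.ones((15,15)))
    x,y,w,hh=(305,225,220,140) if n=='scene' else (312,158,140,95)
    z=np.zeros_like(m);z[y:y+hh,x:x+w]=m[y:y+hh,x:x+w]
    k=max(cv2.findContours(z,0,1)[0],key=cv2.contourArea)
    W=np.array([onz(C[n],*p,.016)[:2] for p in k[:,0]],np.float32)
    r=cv2.minAreaRect(W); print(n,r,cv2.boxPoints(r).round(3).tolist())
    im=C[n]['frame'].copy()
    for b in cv2.boxPoints(r): cv2.circle(im,tuple(int(round(v)) for v in proj(C[n],[*b,.016])),2,(0,0,255),-1)
    C[n]['im']=im[215:375,300:540] if n=='scene' else im[140:270,300:470]
cv2.imwrite('pics/board.png',np.hstack([cv2.resize(C['scene']['im'],(400,300)),cv2.resize(C['top']['im'],(400,300))])[...,::-1])
E
```

```text
knob (array([0.49697324, 0.2298102 , 0.12450804]), np.float64(0.0008405729531719841))
knob (array([0.49563464, 0.22756469, 0.13332731]), np.float64(0.0012341856722647853))
rim ((0.49605873227119446, 0.2266833484172821), (0.12415377795696259, 0.15022538602352142), 152.51345825195312)
scene ((0.5509554147720337, -0.2520599961280823), (0.29616811871528625, 0.1787126064300537), 79.86178588867188) [[0.43700000643730164, -0.38199999928474426], [0.6129999756813049, -0.414000004529953], [0.6650000214576721, -0.12200000137090683], [0.48899999260902405, -0.09099999815225601]]
top ((0.5591421723365784, -0.24380981922149658), (0.29434919357299805, 0.17355281114578247), 80.07357025146484) [[0.4480000138282776, -0.37400001287460327], [0.6190000176429749, -0.40400001406669617], [0.6700000166893005, -0.11400000005960464], [0.49900001287460327, -0.08399999886751175]]
```

View pics/board.png

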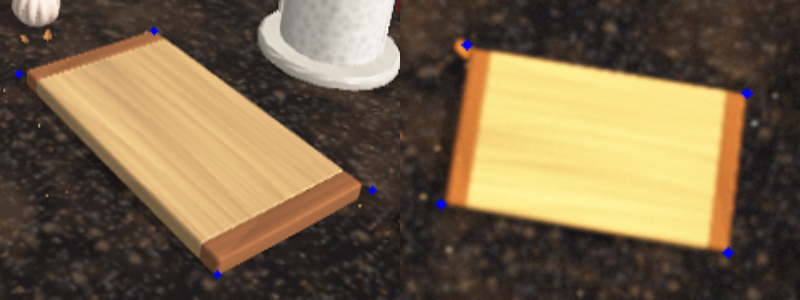

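The box misses the scene view's top-face corners because the mask took in the side faces. I'll use the top-face corners read from the crops in both views.

```bash
python3 - <<'E'
from h import *
c,t=cap('scene'),cap('top')
S=[(316.5,252),(396,233.5),(516,313.5),(423,345.5)]
T=[(320.4,228.4),(331,161),(446.2,181),(441,248)]
for a,b in zip(S,T): print(onz(c,*a,.016)[:2].round(3),onz(t,*b,.016)[:2].round(3),np.round(tri(ray(c,*a),ray(t,*b))[0],3))
print(np.mean([onz(c,*a,.016) for a in S],0),np.mean([onz(t,*a,.016) for a in T],0))
s=robot.sense();R=np.array(s['tcp_rot']);p=np.array(s['eef_pos'])
print(p,R.T@(np.array([.497,.229,.20])-p))
E
```

```text
[ 0.501 -0.092] [ 0.498 -0.092] [ 0.499 -0.092  0.016]
[ 0.662 -0.133] [ 0.666 -0.12 ] [ 0.671 -0.123  0.008]
[ 0.611 -0.404] [ 0.616 -0.402] [ 0.617 -0.403  0.013]
[ 0.454 -0.358] [ 0.452 -0.379] [ 0.446 -0.369  0.03 ]
[ 0.55698047 -0.24686056  0.016     ] [ 0.5580893  -0.24818515  0.016     ]
[0.22299451 0.47524921 0.23120369] [-0.35266498 -0.10650995  0.0312153 ]
```

The manual's scale: shifts go in shares of 62.5 mm and turns go in shares of 120 degrees. Converting my numbers, -0.05 m is -0.8, -0.015 m is -0.24.

```bash
echo '[[-0.8, -0.24, 0.064, 0, 0, 0], [-0.8, -0.24, 0.064, 0, 0, 0], [-0.8, -0.24, 0.064, 0, 0, 0], [-0.8, -0.24, 0.064, 0, 0, 0], [-0.8, -0.24, 0.064, 0, 0, 0], [-0.8, -0.24, 0.064, 0, 0, 0], [-0.8, -0.24, 0.064, 0, 0, 0], [0, 0, 0, 0, 0, 0]]' | python3 drive.py 0.8
cat > to.py <<'E'
import sys
from h import *
s=robot.sense();R=np.array(s['tcp_rot']);p=np.array(s['eef_pos'])
print('t',s['time_s'],'p',p.round(4),'F',np.round(s['contact_force'],1),'w',s['gripper_width'],'delta',(R.T@(np.array(list(map(float,sys.argv[1:4])))-p)).round(4)); print(R.round(3).tolist())
E
python3 to.py .497 .229 .106
```

```text
time_s: 1.4
eef_pos: [0.4974, 0.229, 0.2026]
tcp_rot: [[-0.903, 0.429, -0.0], [0.429, 0.903, -0.001], [-0.0, -0.001, -1.0]]
contact_force: [-0.2, 0.4, -0.2]
gripper_width: 0.799
grip_force: 0.0
t 1.4 p [0.4974 0.229  0.2026] F [-0.2  0.4 -0.2] w 0.7990692149641264 delta [ 0.0004 -0.0001  0.0966]
[[-0.903, 0.429, -0.0], [0.429, 0.903, -0.001], [-0.0, -0.001, -1.0]]
```

Scaled: 0.04 m is 0.64, 0.03 m is 0.48.

```bash
echo '[[0, 0, 0.64, 0, 0, 0], [0, 0, 0.48, 0, 0, 0], [0, 0, 0.24, 0, 0, 0], [0, 0, 0.184, 0, 0, 0], [0, 0, 0, 0, 0, 0]]' | python3 drive.py; echo '[[0, 0, 0, 0, 0, 0], [0, 0, 0, 0, 0, 0], [0, 0, 0, 0, 0, 0], [0, 0, 0, 0, 0, 0], [0, 0, 0, 0, 0, 0], [0, 0, 0, 0, 0, 0]]' | python3 drive.py 0 60
```

```text
time_s: 2.02
eef_pos: [0.4951, 0.2318, 0.1067]
tcp_rot: [[-0.905, 0.425, -0.0], [0.425, 0.905, -0.0], [0.0, -0.0, -1.0]]
contact_force: [0.6, 0.0, 1.0]
gripper_width: 0.8
grip_force: 0.0
time_s: 2.78
eef_pos: [0.4957, 0.2317, 0.1077]
tcp_rot: [[-0.905, 0.425, 0.002], [0.425, 0.905, 0.001], [-0.001, 0.001, -1.0]]
contact_force: [-1.2, 0.5, 5.9]
gripper_width: 0.258
grip_force: 58.6
```

Scaled: -0.04 m is -0.64, -0.03 m is -0.48.

```bash
echo '[[0, 0, -0.08, 0, 0, 0], [0, 0, -0.16, 0, 0, 0], [0, 0, -0.32, 0, 0, 0], [0, 0, -0.48, 0, 0, 0], [0, 0, -0.64, 0, 0, 0], [0, 0, -0.48, 0, 0, 0], [0, 0, -0.16, 0, 0, 0], [0, 0, 0, 0, 0, 0]]' | python3 drive.py; python3 - <<'E'
from h import *
cap('scene','s2'); cap('top','t2')
a=cv2.imread('pics/s2.png')[60:240,120:360];b=cv2.imread('pics/t2.png')[150:290,110:297]
cv2.imwrite('pics/lift.png',np.hstack([cv2.resize(a,(400,300)),cv2.resize(b,(400,300))]))
E
python3 to.py .5455 -.3165 .2527
```

```text
time_s: 3.78
eef_pos: [0.4951, 0.2315, 0.2517]
tcp_rot: [[-0.905, 0.425, 0.0], [0.425, 0.905, 0.0], [-0.0, 0.0, -1.0]]
contact_force: [0.7, 0.2, -2.2]
gripper_width: 0.26
grip_force: 58.8
t 3.875 p [0.4946 0.2313 0.2504] F [-1.7  0.3 -1.6] w 0.2590695974672554 delta [-0.2788 -0.4743 -0.0021]
[[-0.905, 0.425, -0.002], [0.425, 0.905, -0.001], [0.002, -0.002, -1.0]]
```

View pics/lift.png

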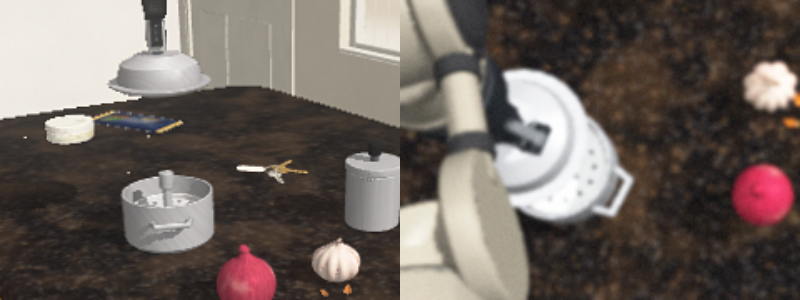

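The lid is off level (at (155,80) in the crop), and the pot and tray stayed put. Now I'll carry the lid over the far end of the board.

Scaled: -0.043 m is -0.688, -0.025 m is -0.4.

```bash
echo '[[-0.24, -0.4, 0, 0, 0, 0], [-0.4, -0.688, 0, 0, 0, 0], [-0.4, -0.688, 0, 0, 0, 0], [-0.4, -0.688, 0, 0, 0, 0], [-0.4, -0.688, 0, 0, 0, 0], [-0.4, -0.688, 0, 0, 0, 0], [-0.4, -0.688, 0, 0, 0, 0], [-0.4, -0.688, 0, 0, 0, 0]]' | python3 drive.py; echo '[[-0.4, -0.688, 0, 0, 0, 0], [-0.4, -0.688, 0, 0, 0, 0], [-0.32, -0.56, 0, 0, 0, 0], [-0.24, -0.4, 0, 0, 0, 0], [0, 0, 0, 0, 0, 0]]' | python3 drive.py >/dev/null;  python3 to.py .5455 -.3165 .068
```

```text
time_s: 4.88
eef_pos: [0.5282, -0.1457, 0.2502]
tcp_rot: [[-0.905, 0.425, -0.002], [0.425, 0.905, 0.001], [0.003, 0.0, -1.0]]
contact_force: [0.6, 0.3, -0.7]
gripper_width: 0.261
grip_force: 59.0
t 5.5 p [ 0.5429 -0.3144  0.2493] F [-0.3  0.8 -1.4] w 0.2567800995808929 delta [-0.0039 -0.0008  0.1813]
[[-0.904, 0.427, -0.003], [0.427, 0.904, 0.002], [0.003, 0.0, -1.0]]
```

Scaled: 0.05 m is 0.8, 0.045 m is 0.72.

```bash
echo '[[-0.064, -0.016, 0.48, 0, 0, 0], [0, 0, 0.8, 0, 0, 0], [0, 0, 0.72, 0, 0, 0], [0, 0, 0.48, 0, 0, 0], [0, 0, 0.224, 0, 0, 0], [0, 0, 0.096, 0, 0, 0], [0, 0, 0, 0, 0, 0], [0, 0, 0, 0, 0, 0]]' | python3 drive.py;echo '[[0, 0, 0.048, 0, 0, 0], [0, 0, 0.048, 0, 0, 0], [0, 0, 0, 0, 0, 0], [0, 0, 0, 0, 0, 0]]' | python3 drive.py
```

```text
time_s: 6.5
eef_pos: [0.5475, -0.3156, 0.0781]
tcp_rot: [[-0.905, 0.425, 0.002], [0.425, 0.905, -0.001], [-0.002, -0.0, -1.0]]
contact_force: [0.3, 0.1, -1.1]
gripper_width: 0.258
grip_force: 59.0
time_s: 7.0
eef_pos: [0.5469, -0.3152, 0.0707]
tcp_rot: [[-0.905, 0.425, 0.0], [0.425, 0.905, 0.0], [0.0, 0.0, -1.0]]
contact_force: [0.3, -0.0, -2.6]
gripper_width: 0.256
grip_force: 59.0
```

Scaled: 0.003 m is 0.048, 0.002 m is 0.032.

```bash
echo '[[0, 0, 0.048, 0, 0, 0], [0, 0, 0.032, 0, 0, 0], [0, 0, 0, 0, 0, 0], [0, 0, 0, 0, 0, 0]]' | python3 drive.py;echo '[[0, 0, 0.024, 0, 0, 0], [0, 0, 0, 0, 0, 0], [0, 0, 0, 0, 0, 0]]' | python3 drive.py
```

```text
time_s: 7.5
eef_pos: [0.5469, -0.3152, 0.0658]
tcp_rot: [[-0.905, 0.425, 0.0], [0.425, 0.905, 0.0], [-0.0, 0.0, -1.0]]
contact_force: [0.4, 0.7, -1.1]
gripper_width: 0.262
grip_force: 59.0
time_s: 7.88
eef_pos: [0.5469, -0.3152, 0.0643]
tcp_rot: [[-0.905, 0.425, 0.0], [0.425, 0.905, 0.0], [-0.0, 0.0, -1.0]]
contact_force: [-0.1, -0.1, -2.6]
gripper_width: 0.257
grip_force: 59.0
```

Scaled: 0.001 m is 0.016.

```bash
echo '[[0, 0, 0.016, 0, 0, 0], [0, 0, 0, 0, 0, 0], [0, 0, 0, 0, 0, 0]]' | python3 drive.py|sed -n '2p;4p';echo '[[0, 0, 0.016, 0, 0, 0], [0, 0, 0, 0, 0, 0], [0, 0, 0, 0, 0, 0]]' | python3 drive.py|sed -n '2p;4p'
```

```text
eef_pos: [0.547, -0.3152, 0.0638]
contact_force: [-1.4, 0.9, 3.9]
eef_pos: [0.547, -0.3153, 0.0637]
contact_force: [-3.9, 1.8, 10.2]
```

The lid is on the board, so I'll ease off, open, rise and look.

Scaled: -0.001 m is -0.016.

```bash
echo '[[0, 0, -0.016, 0, 0, 0], [0, 0, 0, 0, 0, 0]]' | python3 drive.py|sed -n '4p';echo '[[0, 0, 0, 0, 0, 0], [0, 0, 0, 0, 0, 0], [0, 0, 0, 0, 0, 0], [0, 0, 0, 0, 0, 0]]' | python3 drive.py .7|sed -n '4,5p';echo '[[0, 0, -0.32, 0, 0, 0], [0, 0, -0.64, 0, 0, 0], [0, 0, -0.8, 0, 0, 0], [0, 0, -0.64, 0, 0, 0], [0.32, 0.56, 0, 0, 0, 0], [0.4, 0.688, 0, 0, 0, 0], [0.4, 0.688, 0, 0, 0, 0], [0.4, 0.688, 0, 0, 0, 0]]' | python3 drive.py|sed -n 2p
echo '[[0.4, 0.688, 0, 0, 0, 0], [0, 0, 0, 0, 0, 0]]' | python3 drive.py|sed -n 2p
python3 - <<'E'
from h import *
cap('scene','s3'); cap('top','t3')
a=cv2.imread('pics/s3.png');b=cv2.imread('pics/t3.png')
cv2.imwrite('pics/placed.png',np.hstack([cv2.resize(a[120:370,150:540],(400,256)),cv2.resize(b[110:280,130:470],(400,256))]))
E
```

```text
contact_force: [-2.5, 1.1, 6.0]
contact_force: [0.2, 0.4, -0.0]
gripper_width: 0.701
eef_pos: [0.5302, -0.1249, 0.2134]
eef_pos: [0.5258, -0.0738, 0.2136]
```

View pics/placed.png

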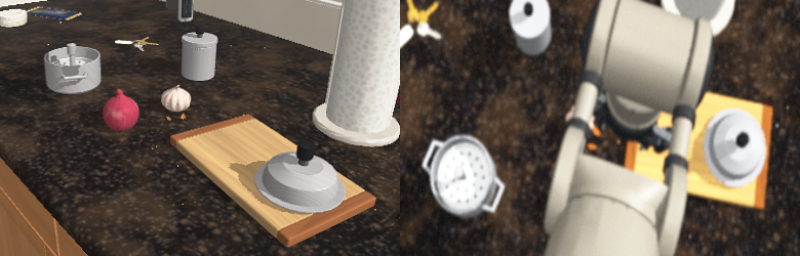

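The lid sits flat, knob up, at the far end of the board ((300,185) in the left crop), and the tray's post is visible in the pot. I'll enlarge both views of the post.

```bash
python3 - <<'E'
from h import *
a=cv2.imread('pics/s3.png');b=cv2.imread('pics/t3.png')
o=np.hstack([cv2.resize(a[150:220,185:255],(400,400),interpolation=2),cv2.resize(b[190:260,148:218],(400,400),interpolation=2)])
cv2.imwrite('pics/post.png',o)
E
```

```text
(no output)
```

View pics/post.png

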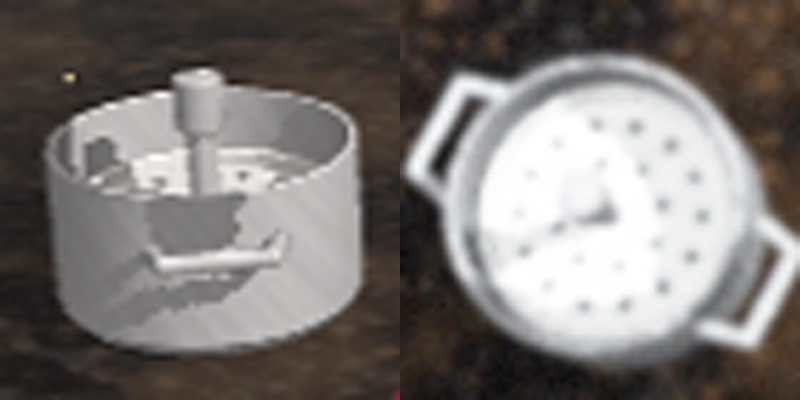

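The post's cap centre is at (198,76) in the left crop, which is scene pixel (219.2,162.8). In the right crop it is near (585,188), top pixel (179.9,222.4).

```bash
python3 - <<'E'
from h import *
c,t=cap('scene'),cap('top')
print(tri(ray(c,219.2,162.8),ray(t,179.9,222.4)),onz(c,219.2,162.8,.092),onz(t,179.9,222.4,.092))
E
python3 to.py .494 .229 .20
```

```text
(array([0.49819049, 0.22834499, 0.09142911]), np.float64(0.0018175223069507869)) [0.49655084 0.22722374 0.092     ] [0.49890504 0.22779881 0.092     ]
t 10.825 p [ 0.5264 -0.0778  0.2133] F [-0.5 -0.2 -0.4] w 0.7041984898602854 delta [0.1599 0.2638 0.0132]
[[-0.905, 0.426, 0.0], [0.426, 0.905, -0.0], [-0.0, -0.0, -1.0]]
```

Scaled: 0.0425 m is 0.68, 0.027 m is 0.432.

```bash
echo '[[0.256, 0.432, 0, 0, 0, 0], [0.4, 0.68, 0, 0, 0, 0], [0.4, 0.68, 0, 0, 0, 0], [0.4, 0.68, 0, 0, 0, 0], [0.4, 0.68, 0, 0, 0, 0], [0.4, 0.68, 0, 0, 0, 0], [0.24, 0.392, 0.208, 0, 0, 0], [0, 0, 0, 0, 0, 0]]' | python3 drive.py .55|sed -n 2p; echo '[[0, 0, 0, 0, 0, 0]]' | python3 drive.py|sed -n '2p;5p'; python3 to.py .4975 .228 .064
```

```text
eef_pos: [0.4969, 0.2289, 0.1991]
eef_pos: [0.4978, 0.2272, 0.2003]
gripper_width: 0.552
t 11.95 p [0.4978 0.2272 0.2003] F [0.  0.4 0.6] w 0.5521324052796803 delta [0.0007 0.0006 0.1363]
[[-0.905, 0.426, 0.0], [0.426, 0.905, -0.0], [-0.0, -0.0, -1.0]]
```

Scaled: 0.04 m is 0.64, 0.03 m is 0.48.

```bash
echo '[[0, 0, 0.64, 0, 0, 0], [0, 0, 0.64, 0, 0, 0], [0, 0, 0.48, 0, 0, 0], [0, 0, 0.256, 0, 0, 0], [0, 0, 0.16, 0, 0, 0], [0, 0, 0, 0, 0, 0]]' | python3 drive.py|sed -n '2p;4p'; echo '[[0, 0, 0, 0, 0, 0], [0, 0, 0, 0, 0, 0], [0, 0, 0, 0, 0, 0], [0, 0, 0, 0, 0, 0], [0, 0, 0, 0, 0, 0]]' | python3 drive.py 0 60; echo '[[0, 0, -0.048, 0, 0, 0], [0, 0, -0.08, 0, 0, 0], [0, 0, -0.112, 0, 0, 0], [0, 0, 0, 0, 0, 0]]' | python3 drive.py
```

```text
eef_pos: [0.4975, 0.2281, 0.0645]
contact_force: [0.3, 0.2, 0.4]
time_s: 13.32
eef_pos: [0.4979, 0.2287, 0.0655]
tcp_rot: [[-0.905, 0.425, 0.002], [0.425, 0.905, 0.001], [-0.002, 0.002, -1.0]]
contact_force: [-0.2, -0.7, 6.2]
gripper_width: 0.214
grip_force: 58.5
time_s: 13.82
eef_pos: [0.4975, 0.2286, 0.08]
tcp_rot: [[-0.905, 0.425, 0.001], [0.425, 0.905, 0.0], [-0.001, 0.001, -1.0]]
contact_force: [0.1, -0.3, -1.6]
gripper_width: 0.208
grip_force: 58.6
```

Scaled: -0.04 m is -0.64, -0.03 m is -0.48.

```bash
echo '[[0, 0, -0.16, 0, 0, 0], [0, 0, -0.32, 0, 0, 0], [0, 0, -0.48, 0, 0, 0], [0, 0, -0.64, 0, 0, 0], [0, 0, -0.48, 0, 0, 0], [0, 0, -0.16, 0, 0, 0], [0, 0, 0, 0, 0, 0]]' | python3 drive.py|sed -n '2,4p'; python3 - <<'E'
from h import *
cap('scene','s4'); cap('top','t4')
a=cv2.imread('pics/s4.png')[60:240,120:360];b=cv2.imread('pics/t4.png')[150:290,110:297]
cv2.imwrite('pics/lift2.png',np.hstack([cv2.resize(a,(400,300)),cv2.resize(b,(400,300))]))
E
python3 to.py .5695 -.1785 .22
```

```text
eef_pos: [0.497, 0.2284, 0.2193]
tcp_rot: [[-0.905, 0.425, 0.0], [0.425, 0.905, 0.0], [-0.0, 0.0, -1.0]]
contact_force: [-0.8, -0.4, -2.2]
t 14.8 p [0.4964 0.2282 0.2179] F [ 0.7 -0.1 -2.3] w 0.21019638560910492 delta [-0.2389 -0.3372 -0.002 ]
[[-0.905, 0.425, -0.002], [0.425, 0.905, -0.001], [0.002, -0.002, -1.0]]
```

View pics/lift2.png

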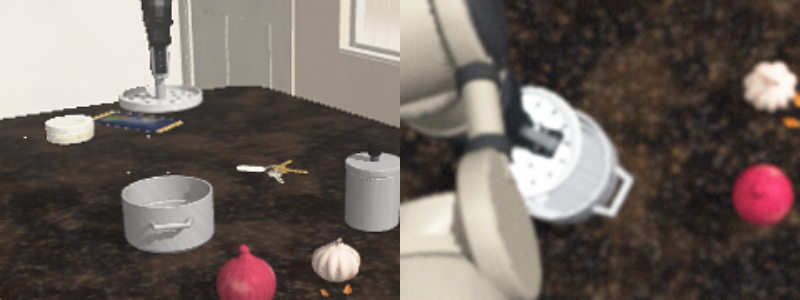

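The tray hangs level ((160,98) in the left crop), and the empty pot has not moved. I'll carry it to the board.

Scaled: -0.0425 m is -0.68, -0.03 m is -0.48.

```bash
echo '[[-0.248, -0.352, 0, 0, 0, 0], [-0.48, -0.68, 0, 0, 0, 0], [-0.48, -0.68, 0, 0, 0, 0], [-0.48, -0.68, 0, 0, 0, 0], [-0.48, -0.68, 0, 0, 0, 0], [-0.48, -0.68, 0, 0, 0, 0], [-0.48, -0.68, 0, 0, 0, 0], [-0.48, -0.68, 0, 0, 0, 0]]' | python3 drive.py >/dev/null; echo '[[-0.216, -0.28, 0, 0, 0, 0], [0, 0, 0, 0, 0, 0], [0, 0, 0, 0, 0, 0]]' | python3 drive.py|sed -n '2,4p'; python3 to.py .5695 -.1785 .056
```

```text
eef_pos: [0.57, -0.1767, 0.2186]
tcp_rot: [[-0.906, 0.424, -0.001], [0.424, 0.906, 0.001], [0.002, 0.001, -1.0]]
contact_force: [0.1, 0.2, -1.2]
t 16.175 p [ 0.57   -0.1767  0.2186] F [ 0.1  0.2 -1.2] w 0.21206027162608337 delta [-0.0006 -0.0019  0.1626]
[[-0.906, 0.424, -0.001], [0.424, 0.906, 0.001], [0.002, 0.001, -1.0]]
```

Scaled: 0.045 m is 0.72, 0.04 m is 0.64.

```bash
echo '[[0, -0.032, 0.48, 0, 0, 0], [0, 0, 0.72, 0, 0, 0], [0, 0, 0.64, 0, 0, 0], [0, 0, 0.48, 0, 0, 0], [0, 0, 0.192, 0, 0, 0], [0, 0, 0.08, 0, 0, 0], [0, 0, 0, 0, 0, 0], [0, 0, 0, 0, 0, 0]]' | python3 drive.py|sed -n '2p;4p'; echo '[[0, 0, 0.032, 0, 0, 0], [0, 0, 0.016, 0, 0, 0], [0, 0, 0, 0, 0, 0], [0, 0, 0, 0, 0, 0]]' | python3 drive.py|sed -n '2p;4p'
```

```text
eef_pos: [0.5702, -0.1802, 0.0585]
contact_force: [0.2, 0.1, -1.5]
eef_pos: [0.5695, -0.18, 0.0543]
contact_force: [-0.3, 0.2, -1.2]
```

Scaled: 0.002 m is 0.032, 0.0015 m is 0.024.

```bash
echo '[[0, 0, 0.032, 0, 0, 0], [0, 0, 0.024, 0, 0, 0], [0, 0, 0, 0, 0, 0], [0, 0, 0, 0, 0, 0]]' | python3 drive.py|sed -n '2p;4p'; echo '[[0, 0, 0.016, 0, 0, 0], [0, 0, 0, 0, 0, 0], [0, 0, 0, 0, 0, 0]]' | python3 drive.py|sed -n '2p;4p'
```

```text
eef_pos: [0.5695, -0.18, 0.0508]
contact_force: [0.2, -0.4, -1.7]
eef_pos: [0.5695, -0.1799, 0.0498]
contact_force: [-0.8, -0.0, -2.2]
```

Scaled: 0.001 m is 0.016.

```bash
echo '[[0, 0, 0.016, 0, 0, 0], [0, 0, 0, 0, 0, 0], [0, 0, 0, 0, 0, 0]]' | python3 drive.py|sed -n '2p;4p'; echo '[[0, 0, 0.016, 0, 0, 0], [0, 0, 0, 0, 0, 0], [0, 0, 0, 0, 0, 0]]' | python3 drive.py|sed -n '2p;4p'
```

```text
eef_pos: [0.5696, -0.18, 0.0496]
contact_force: [-2.1, 0.9, 5.1]
eef_pos: [0.5696, -0.18, 0.0495]
contact_force: [-5.3, 1.9, 11.9]
```

The tray is down. I'll ease off, release and retreat clear.

Scaled: -0.0012 m is -0.0192.

```bash
echo '[[0, 0, -0.0192, 0, 0, 0], [0, 0, 0, 0, 0, 0]]' | python3 drive.py|sed -n '4p';echo '[[0, 0, 0, 0, 0, 0], [0, 0, 0, 0, 0, 0], [0, 0, 0, 0, 0, 0], [0, 0, 0, 0, 0, 0]]' | python3 drive.py .6|sed -n '4,5p';echo '[[0, 0, -0.32, 0, 0, 0], [0, 0, -0.64, 0, 0, 0], [0, 0, -0.8, 0, 0, 0], [0, 0, -0.8, 0, 0, 0], [0.32, 0.56, 0, 0, 0, 0], [0.4, 0.688, 0, 0, 0, 0], [0.4, 0.688, 0, 0, 0, 0], [0.4, 0.688, 0, 0, 0, 0]]' | python3 drive.py|sed -n 2p
echo '[[0.4, 0.688, 0, 0, 0, 0], [0.32, 0.56, 0, 0, 0, 0], [0, 0, 0, 0, 0, 0], [0, 0, 0, 0, 0, 0]]' | python3 drive.py|sed -n '1,4p'
python3 - <<'E'
from h import *
cap('scene','s5'); cap('top','t5')
a=cv2.imread('pics/s5.png');b=cv2.imread('pics/t5.png')
cv2.imwrite('pics/final.png',np.hstack([cv2.resize(a[120:370,150:540],(400,256)),cv2.resize(b[110:280,130:470],(400,256))]))
E
```

```text
contact_force: [-3.2, 0.3, 6.1]
contact_force: [-0.8, 0.6, 0.4]
gripper_width: 0.6
eef_pos: [0.5528, 0.0103, 0.2091]
time_s: 21.55
eef_pos: [0.5455, 0.0982, 0.209]
tcp_rot: [[-0.905, 0.424, 0.0], [0.424, 0.905, -0.0], [-0.0, -0.0, -1.0]]
contact_force: [-0.2, 0.5, -0.1]
```

View pics/final.png

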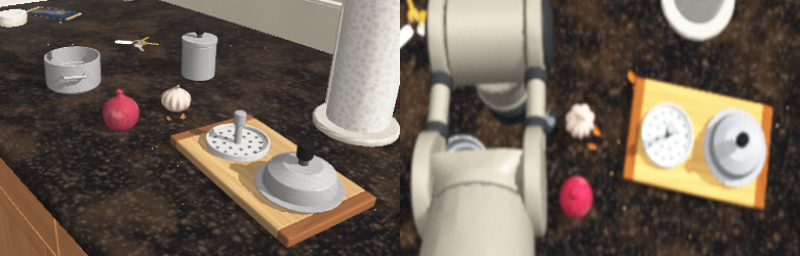

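The lid and tray both lie flat on the board with a gap between them ((300,185) and (238,142) in the left crop). The pot stands where it was, at (72,68), and the arm is clear.

```bash
python3 -c "
from station import robot, vision
print(robot.sign_off())"
```

```text
the job is handed in; nothing more can be done
None
```

The job is handed in: the lid lies flat, knob up, at the far end of the board with the tray flat beside it, and the pot stands where it was, after about 22 s of robot time.

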